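# Prop the garnish caddy's lid for service

## Task

Set the garnish caddy up for service with its lid propped half open as a guard over the fruit: open the lid right back until it leans there by itself, swing the prop rod up out of its clip, then lower the lid gently onto the rod so that the rod's tip sits in the bracket under the lid and holds it up. Never let the lid drop, and leave the glasses and the syrup bottle standing where they are.

Things in the scene. Friction and masses are not known exactly. Their poses are not given: they have to be found in the camera images.
- caddy: Garnish caddy, fixed: black box 165 mm deep, 340 wide, rim 90 high, with pans of citrus fruit, under a stainless lid 24 mm high. Origin: at counter level, mid width, 80 mm behind the front face; x points to the rear (hinge side), y to the caddy's left, z up. Under the lid a bay 78 mm wide and 50 deep along the right side holds the prop rod, about 30 mm free on each side of it.
- lid (a joint): Lid angle about its rear hinge, rad: 0 closed, grows as the front edge rises, 1.80 at the back stop. It swings freely: let go below about 1.4 it falls shut, past 1.6 it leans back on its stop by its own weight. It weighs about 0.6 kg (some 3 N at the handle). It reads 0.84 when resting on the seated rod.
- lid_hinge (a point): Point on the lid's hinge axis (parallel to the caddy's y), mid width, at rim height: caddy frame (85, 0, 90) mm.
- lid_handle (a point): Middle of the lid's D-handle: round steel bar 10 mm thick, 90 mm long, parallel to the hinge, 40 mm ahead of the lid's front edge (35 mm clear gap). Closed, it is 205 mm from the hinge along the lid and 12 mm above it, 102 mm over the counter. Held from straight above it turns between the pads, so the gripper can point down all through the swing. Axes of the lid: y along the bar, x to the hinge.
- lid_slot (a point): Where the centre of the rod's tip must sit: in the dark steel bracket on the lid's inner face, 115 mm from the hinge along the lid, 14 mm above the hinge plane when closed, 120 mm right of mid width. The bracket is a pocket 14 mm deep, 18 mm long at the bottom, ends flared to 34 mm at the mouth, 24 mm wide between its cheeks. It moves with the lid.
- rod (a joint): Angle of the prop rod about its pivot, rad: 0 lying level in its clip, tip to the rear; grows as the tip rises; 1.57 upright. Light pivot friction keeps it where it is left; it lifts freely out of the open-topped clip. It reads 0.90 when seated; left anywhere from 0.80 to 0.97 the flared bracket catches the tip as the lid comes down.
- rod_pivot (a point): The rod's pivot, fixed to the caddy at its front right: caddy frame (-60, -120, 86) mm. Its axis is parallel to the lid's hinge, so the rod swings in an upright fore-and-aft plane.
- rod_grip (a point): Point on the rod's centre line 75 mm from the pivot; the rod is plain round steel, 8 mm thick, free on both sides here. In its clip it is 86 mm above the counter. The clip is 30 mm farther towards the tip.
- rod_tip (a point): Centre of the black 12 mm ball at the rod's free end, 126 mm from the pivot. Hidden, like the whole rod, until the lid is raised.
- tumbler_1: Upside-down glass tumbler, 69 mm across, 88 mm high, left of the caddy; origin at its underside. Leave alone.
- tumbler_2: Another such tumbler, farther left. Leave alone.
- tumbler_3: Another such tumbler, right of the caddy. Leave alone.
- syrup: Glass syrup bottle, 68 mm across, 258 mm high, behind the left tumblers; origin at its underside. Leave alone.

How it is judged (in metres and radians):
On the way, in this order (a step that is already met when the one before it is completed fails the run):
1. the lid is opened right back past upright (value of joint lid above 1.62 rad), for 0.2 s.
2. the rod is swung up out of its clip while the lid is back (value of joint rod above 0.5 rad and value of joint lid above 1.5 rad), for 0.2 s.
At the end, for the whole second after the job is handed in: The ball on the rod's tip rests in the bracket's pocket, within 8 mm of the slot point, and the lid stands still on it at 0.76 to 0.92 rad (about 48 degrees), let go (distance between rod_tip and lid_slot below 0.008 m and value of joint lid between 0.76 and 0.92 rad and velocity of joint lid between -0.05 and 0.05 rad/s); the robot touches nothing.
It fails at once if the lid drops (it falls faster than 4 rad/s) (velocity of joint lid below -4 rad/s).
It fails at once if a glass or the syrup bottle is shifted by more than 30 mm or tipped over (distance of any of tumbler_1, tumbler_2, tumbler_3, syrup from where it was at the start of the episode above 0.03 m or angle between any of tumbler_1, tumbler_2, tumbler_3, syrup's own z axis and vertical above 0.3 rad).
It also fails if it takes over 67 s, if anything falls off the work surface, if the arm or the gripper's body presses on something with over 40 N, if the wrist force passes 120 N, or if a joint passes its speed limit or range.

## Robot

A 7-joint arm with a two-finger parallel gripper is mounted at the origin on a cart in front of the work surface, level with it; the furniture and walls round the work are solid. World frame = base frame: x ahead of the robot, y to its left, z up, the work surface at z = 0. Lengths are in m, angles in degrees, forces in N, time in s.
With the tool pointing down it reaches from about 0.425 to 1.025 m from the base axis. Payload 3.6 kg.
Tool frame: the origin (TCP) lies midway between the tips of the shut fingers; the grasp point (between the pads) lies manip.grip_point_offset behind it (manip.grip_point_offset is the distance from the TCP to the grasp point, in m); z points along the fingers, y is the line along which they close (so a half turn about z gives the same grasp; the last joint's range is limited). The gripper opens to 85 mm and grips with 20 to 120 N. Pads are 22 mm wide; open, the fingers measure 114 mm over their backs; the gripper's body (76 mm by 85 mm) begins 54 mm behind the grasp point. The pads swing forward as they close: fully open they stand 13 mm farther back than shut.
Start: joints at [67.122, 33.873, 2.773, 92.16, -1.908, 54.013, -1.931], TCP at [0.218, -0.691, 0.231] pointing down, gripper open.
Joint ranges: [-153.93, 153.93], [-27.13, 128.08], [-72.61, 78.16], [10.71, 143.7], [-87.88, 267.88], [4.46, 118.87], [-176.78, 176.78]. Speed limits (degrees/s): [147.25, 147.25, 180, 180, 180, 180, 180].

## Interface

Orientations are given as [roll, pitch, yaw] about the fixed x, y, z axes, in that order (R = Rz(yaw) Ry(pitch) Rx(roll)).
In Python, from cell import manip gives the robot as it stands. The module is installed in compiled form; this text tells all that it offers.
- The arm moves only by the tool jog_arm, never from a script. Its arguments are lists of equal length, an entry for each row: "slide": the shift along the tool's x, y, z in units of 0.025 m (1.0 is 0.025 m), a list of three; "rot": the turn, a rotation vector about the tool's x, y, z in units of pi rad (1.0 is pi rad), a list of three; "fingers": the closure, from -1 (fully open) to 1 (shut). A call has 1 to 5 rows; each row shifts and turns the commanded pose from where the row before left it, along the tool's axes as they then stand; what a row does not reach is not made up. A row lasts 1/12 s, in which the tool goes at most 41.7 mm and 7.16 degrees, less where a joint would pass 70% of its speed; a pose out of reach is approached as far as the arm can. A call with a number of a shift or a turn outside -1 to 1 is refused whole. A call with a gripper value outside its range is refused whole. The fingers move at their own pace and stop on an object; the grip force is fixed at half the most. Time passes only in rows, so rows that do not move let the fingers close. It gives the time, the measured TCP pose, the force, the opening and the grip force at its end, in the units of the state.
- manip.sense(): the state, without advancing time (a new reading comes with each control period).
- manip.camera(name): name is "side" or "top" or "wrist"; returns the picture (384x512x3 uint8, red, green, blue); there is no depth.
- manip.camera_model(name): a dict with "vfov" (degrees; the focal length in pixels is half the picture's height over the tangent of half this angle, whatever the lens; pixels are square), "cx", "cy" (the principal point, pixels), "distortion" ([k1, k2, p1, p2, k3] as OpenCV has them; the pictures are not rectified), "origin" and "orientation" of the camera in the world. Camera axes: x right, y down, z forward; pixel columns grow to the right and rows downward; lengths in m; the calibration is good to about 2 mm. A picture is of the moment at which its call begins: read the wrist's pose just before it. camera_model takes no time and is no camera call; for the wrist camera it gives the pose at the moment of the call.
- manip.hand_in(): hands the job in; it is judged then, once.
The state is a dict: "time_s": time; "qpos": joint angles; "joint_velocities": joint speeds; "joint_torque": joint torques, N m; "eef_pos": TCP position; "eef_rot": TCP orientation; "wrist_force": force on the tool from outside, world axes, zero at the start; "torque": the same for the moment, N m; "gripper_width": finger opening in m; "grip_force": force on a finger pad.
Only numpy, scipy, OpenCV 4.12 (cv2) and the standard library are available. Lean on these libraries where they do the work, as an engineer would, in place of code of your own. Each camera call takes 0.05 s, during which the arm holds its last target. There are 200 camera calls.

## Working session

There is one attempt and no reset: what is moved stays moved. The work goes in short steps, Python scripts to look and compute and a tool call to move; the robot and the scene stay as the last step left them, time stands still between calls to the robot, and variables do not carry over. Pictures are saved under pics/ and viewed, at most 10 in all, crops included, and the job is handed in when it is done.

Besides the shell and the picture viewer there is one more tool, called after "Emit:" as name(argument=value, ...), one argument or row to a line, values as JSON. jog_arm: Moves the arm, as the interface text tells. Its arguments: {"type":"object","properties":{"slide":{"type":"array"},"rot":{"type":"array"},"fingers":{"type":"array"}},"required":["slide","rot","fingers"]}

```bash
mkdir -p pics; python3 - <<'E'
from cell import manip
import cv2,json
s=manip.sense(); print({k:s[k] for k in('time_s','eef_pos','eef_rot','gripper_width')}, manip.grip_point_offset)
for n in('top','side'):
    cv2.imwrite(f'pics/{n}0.png',cv2.resize(manip.camera(n)[:,:,::-1],(800,600),interpolation=cv2.INTER_CUBIC)); print(n,manip.camera_model(n))
E
```

```text
{'time_s': 0.0, 'eef_pos': array([ 0.21801405, -0.69055887,  0.2301503 ]), 'eef_rot': array([-1.79871815e+02,  6.43531225e-03,  1.75253805e+01]), 'gripper_width': 0.08548798757873372} 0.0187
top {'vfov': 46.88487820206211, 'cx': 256.0763573888456, 'cy': 191.44474122947926, 'distortion': array([-0.00953598,  0.        ,  0.        ,  0.        ,  0.        ]), 'origin': array([ 0.42445604, -0.06094193,  1.70849823]), 'orientation': array([-176.79319364,    0.64773431,  -88.7492862 ])}
side {'vfov': 46.10426793755266, 'cx': 257.38572408723695, 'cy': 189.43350147615408, 'distortion': array([-0.04837438,  0.        ,  0.        ,  0.        ,  0.        ]), 'origin': array([-0.07136603,  0.56017641,  1.20380231]), 'orientation': array([-142.36098801,   -0.68630511, -134.5545655 ])}
```

View pics/top0.png

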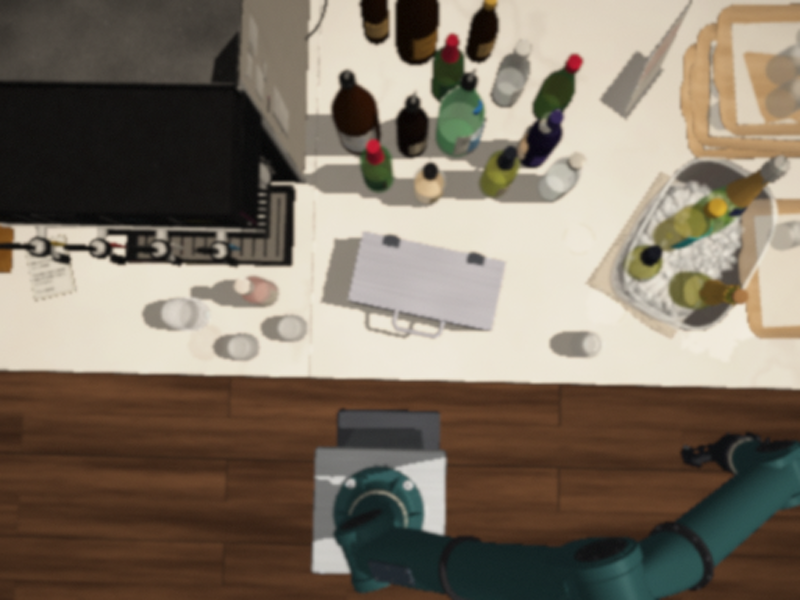

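View pics/side0.png

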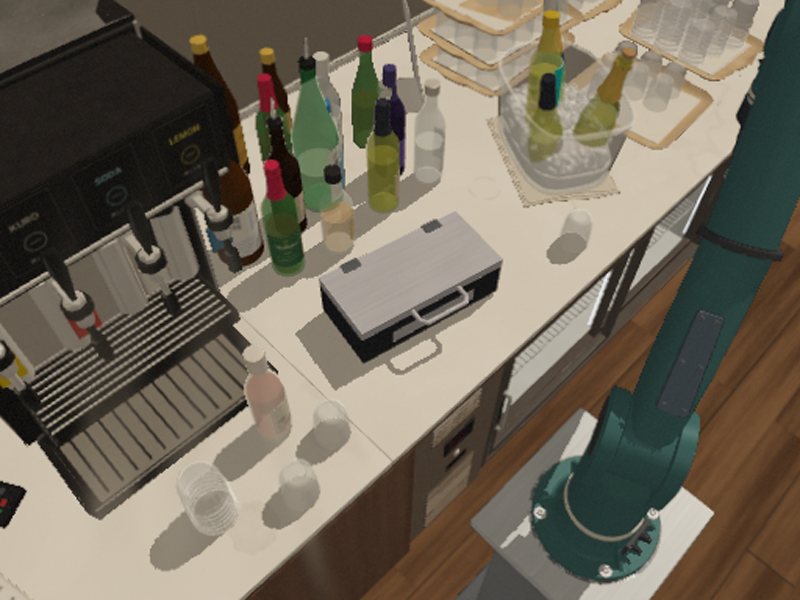

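The top view shows the lid corners at RL(365,233), RR(506,262), FR(491,330) and FL(349,300). The side view shows them at RL(321,284), FL(362,333), FR(501,260) and RR(459,213). I'll fit the pose to these.

```bash
cat > h.py <<'E'
from cell import manip
import numpy as np,cv2
from scipy.spatial.transform import Rotation as R
from scipy.optimize import least_squares
def proj(n,P,m=None):
    m=m or manip.camera_model(n); f=192/np.tan(np.radians(m['vfov']/2))
    Rm=R.from_euler('xyz',m['orientation'],degrees=True).as_matrix()
    pc=(np.atleast_2d(P)-m['origin'])@Rm
    K=np.array([[f,0,m['cx']],[0,f,m['cy']],[0,0,1]])
    return cv2.projectPoints(pc,np.zeros(3),np.zeros(3),K,m['distortion'])[0][:,0]
def c2w(p,P):
    c,s=np.cos(p[2]),np.sin(p[2]); P=np.atleast_2d(P)
    return np.c_[p[0]+c*P[:,0]-s*P[:,1],p[1]+s*P[:,0]+c*P[:,1],P[:,2]]
def state():
    s=manip.sense(); print(round(s['time_s'],2),np.round(s['eef_pos'],4),np.round(s['eef_rot'],2),'F',np.round(s['wrist_force'],1),'w',round(s['gripper_width'],4)); return s
E
python3 - <<'E'
from h import *
C=np.array([[.085,.17,.114],[.085,-.17,.114],[-.08,-.17,.114],[-.08,.17,.114]])
t=np.array([[365,233],[506,262],[491,330],[349,300]])/1.5625
s=np.array([[321,284],[459,213],[501,260],[362,333]])/1.5625
f=lambda p:np.r_[(proj('top',c2w(p,C))-t).ravel(),(proj('side',c2w(p,C))-s).ravel()]
r=least_squares(f,[.6,0,-.2]);p=r.x;print(p,np.degrees(p[2]));print(np.round(r.fun,1))
np.save('p.npy',p)
q=c2w(p,[[-.12,0,.102],[.085,0,.09],[-.06,-.12,.086],[.015,-.12,.086]]);print(q)
# overlay
T=manip.camera('top')[:,:,::-1].copy();S=manip.camera('side')[:,:,::-1].copy()
B=c2w(p,np.r_[C,[[-.12,.045,.102],[-.12,-.045,.102]]])
out=[]
for n,I in(('top',T),('side',S)):
    uv=proj(n,B); c=uv.mean(0).astype(int); x0,y0=c[0]-65,c[1]-55
    I=cv2.resize(I[y0:y0+110,x0:x0+130],None,fx=3,fy=5*.6,interpolation=cv2.INTER_CUBIC)
    for u in uv: cv2.circle(I,tuple(int(v) for v in (u-[x0,y0]+.5)*3),3,(0,0,255),1)
    out.append(I)
cv2.imwrite('pics/ov.png',np.hstack(out))
g=c2w(p,[[-.12,0,.102]])[0]
E
```

```text
[ 0.55107222 -0.10208984 -0.18707966] -10.718875215670764
[-1.4 -0.2  0.3  0.4  0.7  1.7 -0.8  1.3 -1.6 -3.8 -2.  -1.3  2.  -0.3
  0.2  1.4]
[[ 0.43316603 -0.07977101  0.102     ]
 [ 0.6345891  -0.11789902  0.09      ]
 [ 0.46980029 -0.20883662  0.086     ]
 [ 0.54349166 -0.22278589  0.086     ]]
```

View pics/ov.png

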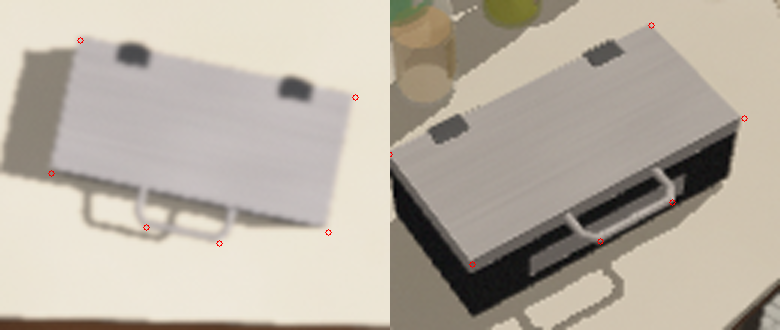

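The crop gives refined corners. Top: RL(85,36), RR(354,93), FR(326,228), FL(50,171). Side: RR(650,30), FR(741,118), FL(473,267). Bar ends in the side crop are (601,240) and (671,203). I'll refit.

```bash
python3 - <<'E'
from h import *
p0=np.load('p.npy')
C=np.array([[.085,.17,.114],[.085,-.17,.114],[-.08,-.17,.114],[-.08,.17,.114],[-.12,.04,.102],[-.12,-.04,.102]])
B0=c2w(p0,np.r_[C[:4],[[-.12,.045,.102],[-.12,-.045,.102]]])
def conv(n,c,off):
    x=proj(n,B0).mean(0).astype(int)-[65,55]; return (np.array(c,float)-off)/3-.5+x
t=conv('top',[[85,36],[354,93],[326,228],[50,171]],[0,0]); s=conv('side',[[650,30],[741,118],[473,267],[601,240],[671,203]],[390,0])
f=lambda p:np.r_[(proj('top',c2w(p,C[:4]))-t).ravel(),(proj('side',c2w(p,C[1:]))-s).ravel()]
r=least_squares(f,p0,loss='soft_l1');p=r.x;print(p,np.degrees(p[2]));print(np.round(f(p),1))
for i in (0,1):
  g=(lambda p:f(p)[:8]) if i==0 else (lambda p:f(p)[8:])
  print(least_squares(g,p0).x)
np.save('p.npy',p)
print(c2w(p,[[-.12,0,.102],[.085,0,.09],[-.06,-.12,.086],[.015,-.12,.086]]))
E
```

```text
[ 0.55328646 -0.10073782 -0.18363426] -10.52146782817978
[-2.1  0.9  0.2  0.8  0.6  0.6  0.1  0.4 -0.3 -1.7  0.2 -0.  -0.9 -1.
  0.4 -0.4 -1.7  0.2]
[ 0.55575927 -0.10180131 -0.19047325]
[ 0.55071866 -0.0997414  -0.1769773 ]
[[ 0.43530407 -0.07882535  0.102     ]
 [ 0.63685732 -0.11625915  0.09      ]
 [ 0.47238279 -0.20776397  0.086     ]
 [ 0.54612179 -0.22145926  0.086     ]]
```

Emit:
jog_arm(
  slide=[
    [0, 0, 0],
    [0, 0, 0],
    [0, 0, 0],
    [0, 0, 0],
    [0, 0, 0],
  ],
  rot=[
    [0, 0, -0.038],
    [0, 0, -0.038],
    [0, 0, -0.038],
    [0, 0, -0.038],
    [0, 0, -0.038],
  ],
  fingers=[0.3, 0.3, 0.3, 0.3, 0.3],
)

```text
time_s: 0.62
eef_pos: [0.2181, -0.6911, 0.231]
eef_rot: [-180.0, -0.0, 52.1]
wrist_force: [0.2, 0.7, -0.1]
gripper_width: 0.0299
grip_force: 0.0
```

Emit:
jog_arm(
  slide=[
    [0, 0, 0],
    [0, 0, 0],
    [0, 0, 0],
    [0, 0, 0],
    [0, 1, 0],
  ],
  rot=[
    [0, 0, -0.038],
    [0, 0, -0.038],
    [0, 0, -0.038],
    [0, 0, -0.038],
    [0, 0, 0],
  ],
  fingers=[0.3, 0.3, 0.3, 0.3, 0.3],
)

```text
time_s: 1.03
eef_pos: [0.2346, -0.6969, 0.2306]
eef_rot: [-179.6, -0.0, 78.8]
wrist_force: [-1.7, -0.4, -0.5]
gripper_width: 0.03
grip_force: 0.0
```

Emit:
jog_arm(
  slide=[
    [1, 1, 0],
    [1, 1, 0],
    [1, 1, 0],
    [1, 0, 0],
    [1, 0, 0],
  ],
  rot=[
    [0, 0, 0],
    [0, 0, 0],
    [0, 0, 0],
    [0, 0, 0],
    [0, 0, 0],
  ],
  fingers=[0.3, 0.3, 0.3, 0.3, 0.3],
)

```text
time_s: 1.45
eef_pos: [0.3432, -0.5856, 0.231]
eef_rot: [179.9, -0.1, 79.3]
wrist_force: [-0.4, -0.1, 1.0]
gripper_width: 0.0297
grip_force: 0.0
```

Emit:
jog_arm(
  slide=[
    [1, 0, 0],
    [1, 0, 0],
    [1, 0, 0],
    [1, 0, 0],
    [1, 0, 0],
  ],
  rot=[
    [0, 0, 0],
    [0, 0, 0],
    [0, 0, 0],
    [0, 0, 0],
    [0, 0, 0],
  ],
  fingers=[0.3, 0.3, 0.3, 0.3, 0.3],
)

```text
time_s: 1.87
eef_pos: [0.3637, -0.4636, 0.2312]
eef_rot: [-180.0, -0.0, 79.1]
wrist_force: [0.3, -0.3, 0.3]
gripper_width: 0.0297
grip_force: 0.0
```

Emit:
jog_arm(
  slide=[
    [1, 0, 0],
    [1, 0, 0],
    [1, 0, 0],
    [1, 0, 0],
    [1, 0, 0],
  ],
  rot=[
    [0, 0, 0],
    [0, 0, 0],
    [0, 0, 0],
    [0, 0, 0],
    [0, 0, 0],
  ],
  fingers=[0.3, 0.3, 0.3, 0.3, 0.3],
)

```text
time_s: 2.28
eef_pos: [0.3874, -0.3409, 0.2313]
eef_rot: [-180.0, 0.0, 79.1]
wrist_force: [0.4, 0.2, -0.3]
gripper_width: 0.0301
grip_force: 0.0
```

Emit:
jog_arm(
  slide=[
    [1, 0, 0],
    [1, 0, 0],
    [1, 0, 0],
    [1, 0, 0],
    [1, 0, 0],
  ],
  rot=[
    [0, 0, 0],
    [0, 0, 0],
    [0, 0, 0],
    [0, 0, 0],
    [0, 0, 0],
  ],
  fingers=[0.3, 0.3, 0.3, 0.3, 0.3],
)

```text
time_s: 2.7
eef_pos: [0.4111, -0.2182, 0.2314]
eef_rot: [180.0, 0.0, 79.1]
wrist_force: [-0.2, -0.8, 0.7]
gripper_width: 0.0303
grip_force: 0.0
```

Emit:
jog_arm(
  slide=[
    [1, 0, 0],
    [1, 0, 0],
    [1, 0, 0],
    [0, 0, 0],
    [0, 0, 0],
  ],
  rot=[
    [0, 0, 0],
    [0, 0, 0],
    [0, 0, 0],
    [0, 0, 0],
    [0, 0, 0],
  ],
  fingers=[0.3, 0.3, 0.3, 0.3, 0.3],
)

```text
time_s: 3.12
eef_pos: [0.4256, -0.1444, 0.2314]
eef_rot: [180.0, -0.0, 79.3]
wrist_force: [-0.7, -1.0, 0.5]
gripper_width: 0.0298
grip_force: 0.0
```

```bash
python3 - <<'E'
from h import *
s=state();p=np.load('p.npy')
print(np.round(s['qpos'],0))
m=manip.camera_model('wrist')
I=manip.camera('wrist')[:,:,::-1].copy()
print(proj('wrist',c2w(p,[[-.12,.045,.102],[-.12,-.045,.102],[-.12,0,.102],[-.08,.17,.114],[-.08,-.17,.114],[-.08,0,.114]]),m).round(), m['origin'],m['orientation'])
cv2.imwrite('pics/w1.png',cv2.resize(I,(800,600)))
g=c2w(p,[[-.12,0,.102]])[0]-[0,0,.0187]-s['eef_pos']
print('tool units',R.from_euler('xyz',s['eef_rot'],degrees=True).inv().apply(g)/.025)
E
```

```text
3.12 [ 0.4256 -0.1444  0.2314] [179.99  -0.    79.29] F [-0.7 -1.   0.5] w 0.0298
[ 31.  15. -22. 126.   9.  40.  -7.]
[[ 249.   62.]
 [ 250.  162.]
 [ 249.  114.]
 [ 300. -114.]
 [ 288.  280.]
 [ 294.  114.]] [ 0.44053767 -0.07072217  0.37383589] [ 1.62844613e+02 -7.36928712e-03 -1.07739812e+01]
tool units [ 2.65027255 -0.10913652  5.92560736]
```

View pics/w1.png

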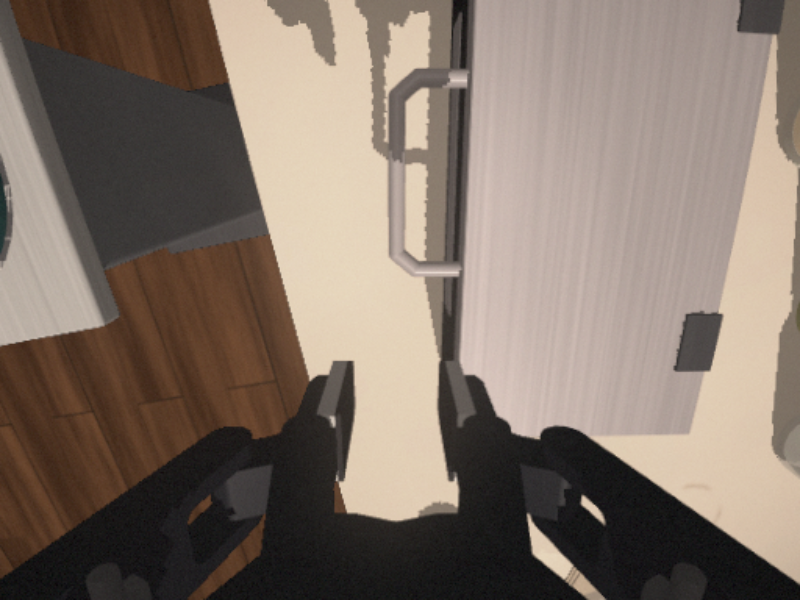

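The wrist view shows the bar at column 397, rows 70–277, which is in line with the midpoint between the fingers (396). The fit is therefore about 4 mm short in x and 3 mm in y. Corrected caddy pose: (0.557, -0.0975, -10°). I'll go down over the bar.

Emit:
jog_arm(
  slide=[
    [1, 0, 0],
    [1, 0, 0],
    [0.76, 0, 0.8],
    [0, 0, 1],
    [0, 0, 1],
  ],
  rot=[
    [0, 0, -0.004],
    [0, 0, 0],
    [0, 0, 0],
    [0, 0, 0],
    [0, 0, 0],
  ],
  fingers=[0.3, 0.3, 0.3, 0.3, 0.3],
)

```text
time_s: 3.58
eef_pos: [0.439, -0.0783, 0.1611]
eef_rot: [179.8, 0.0, 79.8]
wrist_force: [-0.6, -1.0, -0.3]
gripper_width: 0.0299
grip_force: 0.0
```

Emit:
jog_arm(
  slide=[
    [0, 0, 1],
    [0, 0, 0.8],
    [0, 0, 0.7],
    [0, 0, 0.6],
    [0, 0, 0],
  ],
  rot=[
    [0, 0, 0],
    [0, 0, 0],
    [0, 0, 0],
    [0, 0, 0],
    [0, 0, 0],
  ],
  fingers=[0.3, 0.3, 0.3, 0.3, 0.3],
)

```text
time_s: 4.0
eef_pos: [0.4363, -0.0793, 0.0815]
eef_rot: [-179.7, 0.1, 79.7]
wrist_force: [0.0, -1.1, 0.7]
gripper_width: 0.0298
grip_force: 0.0
```

Emit:
jog_arm(
  slide=[
    [0, 0, 0],
    [0, 0, 0],
    [0, 0, 0],
    [0, 0, 0],
    [0, 0, 0],
  ],
  rot=[
    [0, 0, 0],
    [0, 0, 0],
    [0, 0, 0],
    [0, 0, 0],
    [0, 0, 0],
  ],
  fingers=[1, 1, 1, 1, 1],
)

```text
time_s: 4.42
eef_pos: [0.4384, -0.0788, 0.0845]
eef_rot: [179.9, 0.0, 79.7]
wrist_force: [1.5, -2.9, -1.4]
gripper_width: 0.0079
grip_force: 58.4
```

```bash
python3 - <<'E'
import numpy as np
def tab(th):
    X=-205*np.cos(th)+12*np.sin(th);Z=205*np.sin(th)+12*np.cos(th)
    for a,x,z in zip(th[1:],np.diff(X)/25,-np.diff(Z)/25): print('%.2f [0,%.2f,%.2f]'%(a,x,z))
tab(np.linspace(0,1.7,21)); print(); tab(np.linspace(1.7,.8,16))
E
```

```text
0.08 [0,0.07,-0.69]
0.17 [0,0.13,-0.69]
0.26 [0,0.19,-0.67]
0.34 [0,0.24,-0.65]
0.42 [0,0.30,-0.63]
0.51 [0,0.35,-0.60]
0.59 [0,0.40,-0.57]
0.68 [0,0.45,-0.54]
0.76 [0,0.49,-0.50]
0.85 [0,0.53,-0.45]
0.93 [0,0.57,-0.41]
1.02 [0,0.60,-0.36]
1.10 [0,0.63,-0.30]
1.19 [0,0.65,-0.25]
1.27 [0,0.67,-0.19]
1.36 [0,0.68,-0.14]
1.44 [0,0.69,-0.08]
1.53 [0,0.70,-0.02]
1.61 [0,0.70,0.04]
1.70 [0,0.69,0.10]

1.64 [0,-0.49,-0.08]
1.58 [0,-0.49,-0.05]
1.52 [0,-0.49,-0.02]
1.46 [0,-0.49,0.01]
1.40 [0,-0.49,0.04]
1.34 [0,-0.49,0.07]
1.28 [0,-0.48,0.10]
1.22 [0,-0.48,0.13]
1.16 [0,-0.47,0.16]
1.10 [0,-0.46,0.18]
1.04 [0,-0.45,0.21]
0.98 [0,-0.43,0.24]
0.92 [0,-0.42,0.26]
0.86 [0,-0.40,0.29]
0.80 [0,-0.38,0.31]
```

Emit:
jog_arm(
  slide=[
    [0, 0.07, -0.69],
    [0, 0.13, -0.69],
    [0, 0.19, -0.67],
    [0, 0.24, -0.65],
    [0, 0.3, -0.63],
  ],
  rot=[
    [0, 0, 0],
    [0, 0, 0],
    [0, 0, 0],
    [0, 0, 0],
    [0, 0, 0],
  ],
  fingers=[1, 1, 1, 1, 1],
)

```text
time_s: 4.83
eef_pos: [0.4603, -0.083, 0.1681]
eef_rot: [-180.0, 0.1, 79.8]
wrist_force: [3.5, -2.9, -6.3]
gripper_width: 0.0075
grip_force: 58.3
```

Emit:
jog_arm(
  slide=[
    [0, 0, 0],
    [0, 0, 0],
  ],
  rot=[
    [0, 0, 0],
    [0, 0, 0],
  ],
  fingers=[1, 1],
)

```text
time_s: 5.0
eef_pos: [0.46, -0.0829, 0.1674]
eef_rot: [180.0, 0.1, 79.7]
wrist_force: [0.2, -3.6, -2.8]
gripper_width: 0.0078
grip_force: 58.9
```

Forces are small, so I'll continue the arc.

Emit:
jog_arm(
  slide=[
    [0, 0.35, -0.6],
    [0, 0.4, -0.57],
    [0, 0.45, -0.54],
    [0, 0.49, -0.5],
    [0, 0.53, -0.45],
  ],
  rot=[
    [0, 0, 0],
    [0, 0, 0],
    [0, 0, 0],
    [0, 0, 0],
    [0, 0, 0],
  ],
  fingers=[1, 1, 1, 1, 1],
)

```text
time_s: 5.42
eef_pos: [0.5088, -0.0923, 0.232]
eef_rot: [-179.2, 0.2, 79.8]
wrist_force: [-9.3, -1.8, 4.5]
gripper_width: 0.0079
grip_force: 58.7
```

Emit:
jog_arm(
  slide=[
    [0, 0.57, -0.41],
    [0, 0.6, -0.36],
    [0, 0.63, -0.3],
    [0, 0.65, -0.25],
    [0, 0, 0],
  ],
  rot=[
    [0, 0, 0],
    [0, 0, 0],
    [0, 0, 0],
    [0, 0, 0],
    [0, 0, 0],
  ],
  fingers=[1, 1, 1, 1, 1],
)

```text
time_s: 5.83
eef_pos: [0.5772, -0.1053, 0.2697]
eef_rot: [179.9, 0.3, 79.7]
wrist_force: [-8.7, -4.0, 20.1]
gripper_width: 0.0076
grip_force: 62.4
```

Emit:
jog_arm(
  slide=[
    [0, -0.05, -0.1],
    [0, 0.66, -0.21],
    [0, 0.67, -0.15],
    [0, 0, 0],
  ],
  rot=[
    [0, 0, 0],
    [0, 0, 0],
    [0, 0, 0],
    [0, 0, 0],
  ],
  fingers=[1, 1, 1, 1],
)

```text
time_s: 6.17
eef_pos: [0.6095, -0.1115, 0.2786]
eef_rot: [179.8, 0.2, 79.7]
wrist_force: [-1.4, -4.8, 8.4]
gripper_width: 0.0077
grip_force: 60.3
```

Emit:
jog_arm(
  slide=[
    [0, 0.69, -0.12],
    [0, 0.7, -0.05],
    [0, 0.7, 0.02],
    [0, 0.69, 0.1],
    [0, 0, 0],
  ],
  rot=[
    [0, 0, 0],
    [0, 0, 0],
    [0, 0, 0],
    [0, 0, 0],
    [0, 0, 0],
  ],
  fingers=[1, 1, 1, 1, 1],
)

```text
time_s: 6.58
eef_pos: [0.678, -0.1246, 0.2778]
eef_rot: [179.9, 0.2, 79.7]
wrist_force: [0.2, -5.5, 3.4]
gripper_width: 0.0074
grip_force: 60.8
```

Emit:
jog_arm(
  slide=[
    [0, 0, 0],
    [0, 0, 0],
    [0, 0, 0],
  ],
  rot=[
    [0, 0, 0],
    [0, 0, 0],
    [0, 0, 0],
  ],
  fingers=[1, 1, 1],
)

```text
time_s: 6.83
eef_pos: [0.6755, -0.1241, 0.2783]
eef_rot: [180.0, 0.3, 79.7]
wrist_force: [-0.7, -5.4, 1.5]
gripper_width: 0.0078
grip_force: 60.6
```

```bash
python3 - <<'E'
from h import *
s=state()
p=np.load('p.npy')
p=np.array([.5575,-.0990,-.1805]);np.save('p.npy',p)
cv2.imwrite('pics/s2.png',cv2.resize(manip.camera('side')[80:230,160:360,::-1],(800,600),interpolation=cv2.INTER_CUBIC))
E
```

```text
6.83 [ 0.6755 -0.1241  0.2783] [179.96   0.27  79.68] F [-0.7 -5.4  1.5] w 0.0078
```

View pics/s2.png

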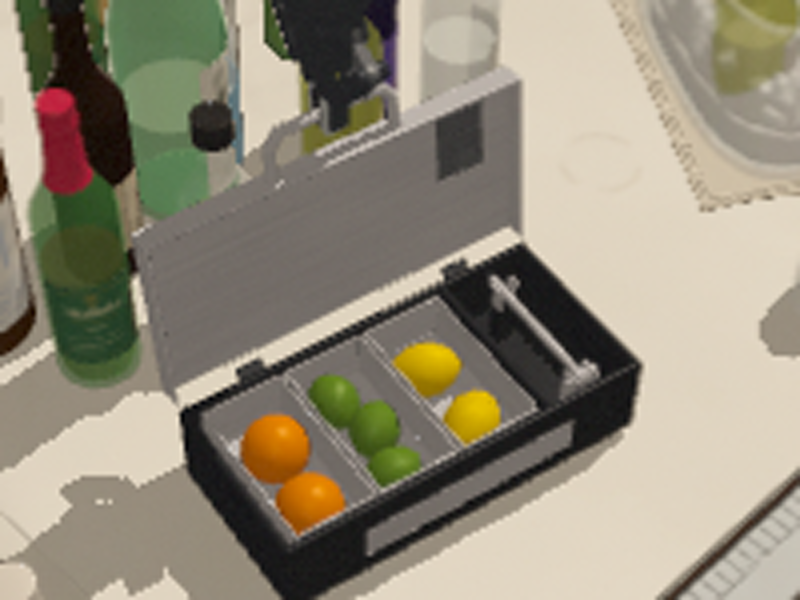

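The lid stands past upright and the rod is visible in the right bay. I'll push the lid near its stop, release and rise.

Emit:
jog_arm(
  slide=[
    [0, 0.35, 0.06],
    [0, 0.3, 0.08],
    [0, 0, 0],
    [0, 0, 0],
    [0, 0, 0],
  ],
  rot=[
    [0, 0, 0],
    [0, 0, 0],
    [0, 0, 0],
    [0, 0, 0],
    [0, 0, 0],
  ],
  fingers=[1, 1, 1, 0, 0],
)

```text
time_s: 7.3
eef_pos: [0.6915, -0.1226, 0.2745]
eef_rot: [-180.0, -0.1, 79.8]
wrist_force: [-0.1, 0.6, 0.1]
gripper_width: 0.0307
grip_force: 0.0
```

Emit:
jog_arm(
  slide=[
    [0, 0, 0],
    [0, 0, -0.5],
    [0, 0, -1],
    [0, 0, -1],
    [0, 0, -1],
  ],
  rot=[
    [0, 0, 0],
    [0, 0, 0],
    [0, 0, 0],
    [0, 0, 0],
    [0, 0, 0],
  ],
  fingers=[0, 0, 0, 0, 0],
)

```text
time_s: 7.72
eef_pos: [0.6916, -0.1223, 0.3651]
eef_rot: [180.0, -0.0, 79.9]
wrist_force: [0.7, -0.5, 0.1]
gripper_width: 0.0426
grip_force: 0.0
```

```bash
python3 - <<'E'
from h import *
s=state(); print(s['qpos'].round())
cv2.imwrite('pics/s3.png',cv2.resize(manip.camera('side')[80:230,160:360,::-1],(800,600),interpolation=cv2.INTER_CUBIC))
cv2.imwrite('pics/t3.png',cv2.resize(manip.camera('top')[130:220,210:330,::-1],(800,600),interpolation=cv2.INTER_CUBIC))
for n,o,f in(('side',(160,80),4),('top',(210,130),800/120)):
    print(n,((proj(n,c2w(np.load('p.npy'),[[-.06,-.12,.086],[.015,-.12,.086],[.066,-.12,.086],[-.08,-.17,.09],[-.08,.17,.09]]))-o+.5)*f).round())
E
```

```text
7.72 [ 0.6916 -0.1223  0.3651] [ 1.7998e+02 -5.0000e-02  7.9890e+01] F [ 0.7 -0.5  0.1] w 0.0426
[ 21.  27. -22.  86.  11.  68. -13.]
side [[575. 376.]
 [520. 318.]
 [483. 280.]
 [640. 362.]
 [283. 557.]]
top [[611. 488.]
 [637. 355.]
 [655. 265.]
 [694. 542.]
 [ 86. 418.]]
```

View pics/s3.png

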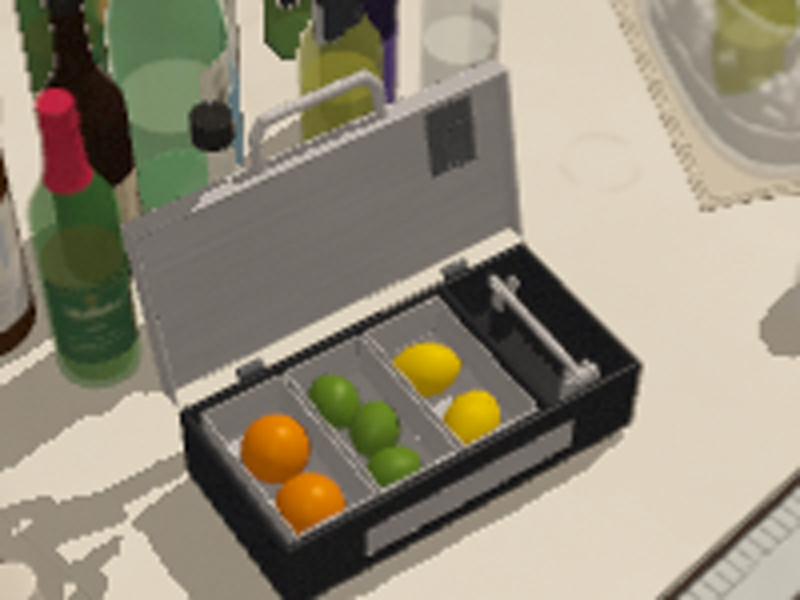

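View pics/t3.png

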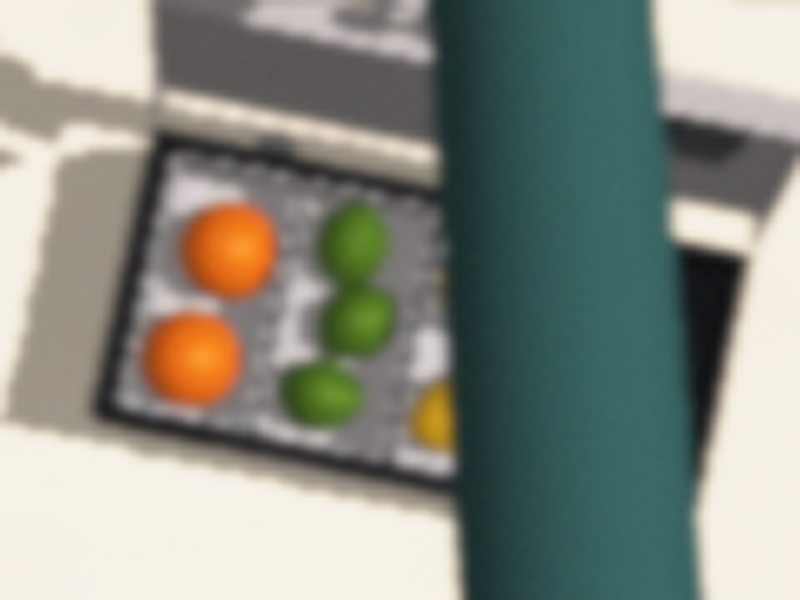

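The lid leans on its stop. The wrist camera sits on the tool's +x side, so I'll turn yaw by +90° to keep it on the front side, away from the lid.

Emit:
jog_arm(
  slide=[
    [-0.97, -0.97, 0],
    [-0.97, -0.97, 0],
    [-0.97, -0.97, 0],
    [-0.97, -0.97, 0],
    [-0.97, -0.97, 0],
  ],
  rot=[
    [0, 0, 0],
    [0, 0, 0],
    [0, 0, 0],
    [0, 0, 0],
    [0, 0, 0],
  ],
  fingers=[0.3, 0.3, 0.3, 0.3, 0.3],
)

```text
time_s: 8.23
eef_pos: [0.5494, -0.2212, 0.3635]
eef_rot: [180.0, -0.0, 79.9]
wrist_force: [0.9, 0.0, 0.5]
gripper_width: 0.0302
grip_force: 0.0
```

Emit:
jog_arm(
  slide=[
    [0, 0, 0],
    [0, 0, 0],
    [0, 0, 0],
    [0, 0, 0],
    [0, 0, 0],
  ],
  rot=[
    [0, 0, -0.0383],
    [0, 0, -0.0383],
    [0, 0, -0.0383],
    [0, 0, -0.0383],
    [0, 0, -0.0383],
  ],
  fingers=[0.3, 0.3, 0.3, 0.3, 0.3],
)

```text
time_s: 8.65
eef_pos: [0.5507, -0.2206, 0.3637]
eef_rot: [180.0, 0.0, 114.7]
wrist_force: [0.1, 0.9, -0.2]
gripper_width: 0.0295
grip_force: 0.0
```

Emit:
jog_arm(
  slide=[
    [0, 0, 0],
    [0, 0, 0],
    [0, 0, 0],
    [0, 0, 0],
    [0, 0, 0],
  ],
  rot=[
    [0, 0, -0.0383],
    [0, 0, -0.0383],
    [0, 0, -0.0383],
    [0, 0, -0.0383],
    [0, 0, -0.0383],
  ],
  fingers=[0.3, 0.3, 0.3, 0.3, 0.3],
)

```text
time_s: 9.07
eef_pos: [0.5508, -0.2206, 0.3636]
eef_rot: [180.0, 0.0, 149.1]
wrist_force: [0.7, -0.7, 0.8]
gripper_width: 0.0301
grip_force: 0.0
```

Emit:
jog_arm(
  slide=[
    [0, 0, 0.7],
    [0, 0, 0.7],
    [0, 0, 0.7],
    [0, 0, 1],
    [0, 0, 1],
  ],
  rot=[
    [0, 0, -0.0383],
    [0, 0, -0.0383],
    [0, 0, -0.0383],
    [0, 0, 0],
    [0, 0, 0],
  ],
  fingers=[0.3, 0.3, 0.3, 0.3, 0.3],
)

```text
time_s: 9.48
eef_pos: [0.5513, -0.2209, 0.2607]
eef_rot: [180.0, 0.1, 169.5]
wrist_force: [0.4, -0.8, -0.3]
gripper_width: 0.0294
grip_force: 0.0
```

Emit:
jog_arm(
  slide=[
    [0, 0, 0],
    [0, 0, 0],
  ],
  rot=[
    [0, 0, 0],
    [0, 0, 0],
  ],
  fingers=[0.3, 0.3],
)

```text
time_s: 9.65
eef_pos: [0.55, -0.2208, 0.2601]
eef_rot: [180.0, -0.2, 169.5]
wrist_force: [0.5, 0.2, 0.2]
gripper_width: 0.0295
grip_force: 0.0
```

```bash
python3 - <<'E'
from h import *
s=state();p=np.load('p.npy');print(s['qpos'].round())
m=manip.camera_model('wrist')
cv2.imwrite('pics/w4.png',cv2.resize(manip.camera('wrist')[:,:,::-1],(800,600)))
print((proj('wrist',c2w(p,[[-.06,-.12,.086],[.015,-.12,.086],[.066,-.12,.086],[-.08,-.17,.09],[-.08,.17,.09]]),m)*1.5625).round())
g=c2w(p,[[.015,-.12,.0673]])[0]-s['eef_pos']
print('tool units',R.from_euler('xyz',s['eef_rot'],degrees=True).inv().apply(g)/.025)
E
```

```text
9.65 [ 0.55   -0.2208  0.2601] [ 1.7996e+02 -1.5000e-01  1.6947e+02] F [0.5 0.2 0.2] w 0.0295
[ 45.  27. -38. 107.  20.  54.  77.]
[[397. 163.]
 [397. 270.]
 [397. 335.]
 [321. 132.]
 [812. 138.]]
tool units [-0.04178636  0.04075327  7.71379419]
```

View pics/w4.png

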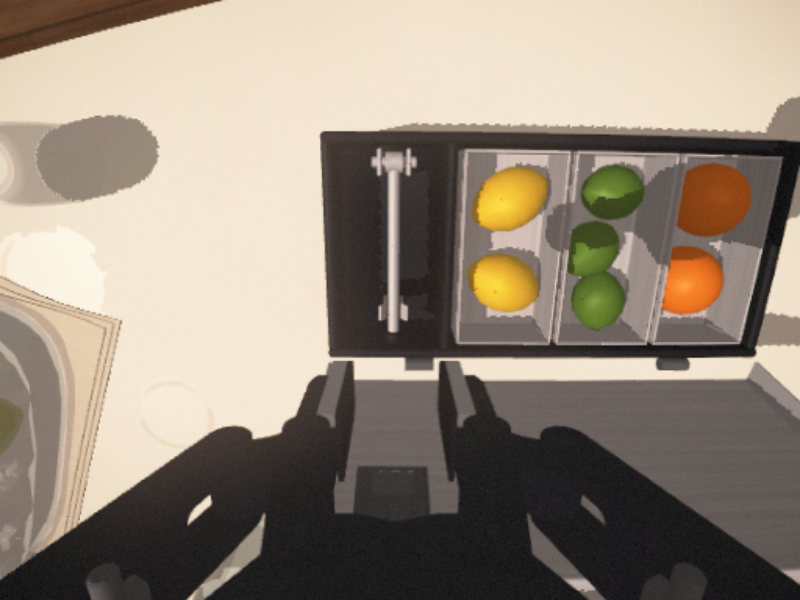

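The rod shows at column 393, about 2 mm right of the predicted line (397). The tumbler is well clear at the left. I'll descend and grip.

Emit:
jog_arm(
  slide=[
    [0, -0.05, 1],
    [0, 0, 1],
    [0, 0, 1],
    [0, 0, 1],
    [0, 0, 1],
  ],
  rot=[
    [0, 0, 0],
    [0, 0, 0],
    [0, 0, 0],
    [0, 0, 0],
    [0, 0, 0],
  ],
  fingers=[0.3, 0.3, 0.3, 0.3, 0.3],
)

```text
time_s: 10.12
eef_pos: [0.5528, -0.2231, 0.1373]
eef_rot: [-180.0, 0.3, 169.4]
wrist_force: [0.0, -0.6, 0.4]
gripper_width: 0.0302
grip_force: 0.0
```

Emit:
jog_arm(
  slide=[
    [0, 0, 0.7],
    [0, 0, 0.7],
    [0, 0, 0.7],
    [0, 0, 0.5],
    [0, 0, 0],
  ],
  rot=[
    [0, 0, 0],
    [0, 0, 0],
    [0, 0, 0],
    [0, 0, 0],
    [0, 0, 0],
  ],
  fingers=[0.3, 0.3, 0.3, 0.3, 0.3],
)

```text
time_s: 10.53
eef_pos: [0.5506, -0.2226, 0.0701]
eef_rot: [-180.0, -0.1, 169.4]
wrist_force: [-1.3, -0.0, 0.1]
gripper_width: 0.0297
grip_force: 0.0
```

Emit:
jog_arm(
  slide=[
    [0, 0, 0],
    [0, 0, 0],
    [0, 0, 0],
    [0, 0, 0],
    [0, 0, 0],
  ],
  rot=[
    [0, 0, 0],
    [0, 0, 0],
    [0, 0, 0],
    [0, 0, 0],
    [0, 0, 0],
  ],
  fingers=[1, 1, 1, 1, 1],
)

```text
time_s: 10.95
eef_pos: [0.5519, -0.223, 0.0719]
eef_rot: [-180.0, 0.2, 169.4]
wrist_force: [2.2, -0.9, 0.3]
gripper_width: 0.0059
grip_force: 58.5
```

```bash
python3 - <<'E'
from h import *
s=state();p=np.load('p.npy')
t=R.from_euler('xyz',s['eef_rot'],degrees=True).apply([0,0,-.0187])+s['eef_pos']
c,n=np.cos(p[2]),np.sin(p[2]);d=t-[p[0],p[1],0];print('caddy',c*d[0]+n*d[1],-n*d[0]+c*d[1],t[2])
th=np.linspace(0,.89,11);X=75*np.cos(th);Z=75*np.sin(th)
for a,x,z in zip(th[1:],-np.diff(X)/25,-np.diff(Z)/25): print('%.2f [%.2f,0,%.2f]'%(a,x,z))
E
```

```text
10.95 [ 0.5519 -0.223   0.0719] [-179.99    0.18  169.41] F [ 2.2 -0.9  0.3] w 0.0059
caddy 0.01667102823529906 -0.1230025440288044 0.09064498252326228
0.09 [0.01,0,-0.27]
0.18 [0.04,0,-0.26]
0.27 [0.06,0,-0.26]
0.36 [0.08,0,-0.25]
0.44 [0.10,0,-0.25]
0.53 [0.13,0,-0.24]
0.62 [0.15,0,-0.22]
0.71 [0.17,0,-0.21]
0.80 [0.18,0,-0.19]
0.89 [0.20,0,-0.18]
```

Emit:
jog_arm(
  slide=[
    [0.05, 0, -0.53],
    [0.14, 0, -0.51],
    [0.23, 0, -0.49],
    [0, 0, 0],
    [0, 0, 0],
  ],
  rot=[
    [0, 0, 0],
    [0, 0, 0],
    [0, 0, 0],
    [0, 0, 0],
    [0, 0, 0],
  ],
  fingers=[1, 1, 1, 1, 1],
)

```text
time_s: 11.37
eef_pos: [0.5377, -0.2203, 0.1097]
eef_rot: [-179.9, -0.2, 169.4]
wrist_force: [-3.5, 1.1, -0.3]
gripper_width: 0.0055
grip_force: 58.7
```

Emit:
jog_arm(
  slide=[
    [0.32, 0, -0.43],
    [0.38, 0, -0.37],
    [0, 0, 0],
    [0, 0, 0],
    [0, 0, 0],
  ],
  rot=[
    [0, 0, 0],
    [0, 0, 0],
    [0, 0, 0],
    [0, 0, 0],
    [0, 0, 0],
  ],
  fingers=[1, 1, 1, 1, 1],
)

```text
time_s: 11.78
eef_pos: [0.5193, -0.2168, 0.1287]
eef_rot: [-179.9, -0.4, 169.4]
wrist_force: [-5.0, 1.5, -3.7]
gripper_width: 0.0053
grip_force: 58.4
```

```bash
python3 - <<'E'
from h import *
s=state();p=np.load('p.npy')
I=manip.camera('side')[90:210,220:380,::-1].copy()
o=np.array([220,90]);f=5
I=cv2.resize(I,None,fx=f,fy=f,interpolation=cv2.INTER_CUBIC)
for a in(.8,.885,.97):
    P=c2w(p,[[-.06+.126*np.cos(a),-.122,.086+.126*np.sin(a)],[-.06,-.122,.086]])
    print(a,((proj('side',P)-o+.5)*f).round())
cv2.imwrite('pics/s5.png',I)
E
```

```text
11.78 [ 0.5193 -0.2168  0.1287] [-179.95   -0.37  169.44] F [-5.   1.5 -3.7] w 0.0053
0.8 [[350. 238.]
 [422. 419.]]
0.885 [[358. 238.]
 [422. 419.]]
0.97 [[367. 239.]
 [422. 419.]]
```

View pics/s5.png

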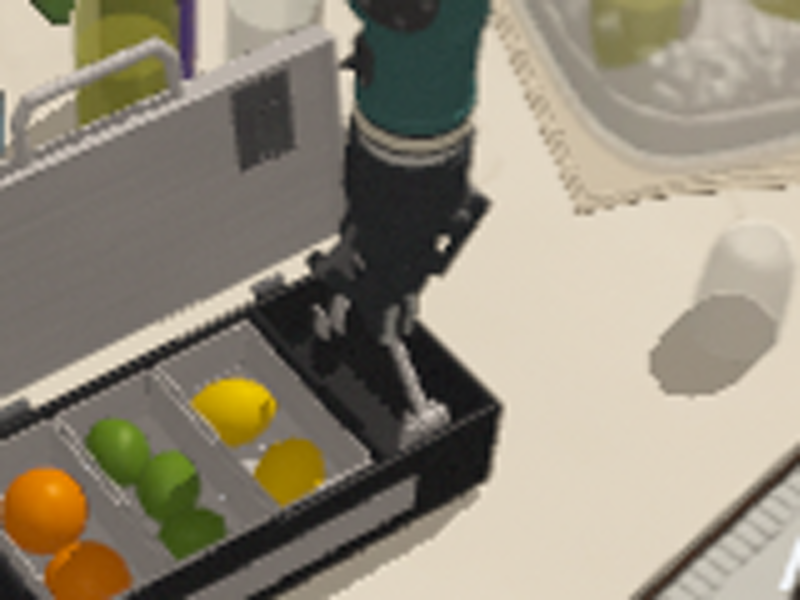

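Emit:
jog_arm(
  slide=[
    [0, 0, 0],
    [0, 0, 0],
    [0, 0, 0],
    [0, 0, -0.5],
    [0, 0, -1],
  ],
  rot=[
    [0, 0, 0],
    [0, 0, 0],
    [0, 0, 0],
    [0, 0, 0],
    [0, 0, 0],
  ],
  fingers=[0.3, 0.3, 0.3, 0.3, 0.3],
)

```text
time_s: 12.25
eef_pos: [0.5222, -0.2171, 0.166]
eef_rot: [179.9, -0.2, 169.5]
wrist_force: [-0.0, 0.1, 0.8]
gripper_width: 0.03
grip_force: 0.0
```

Emit:
jog_arm(
  slide=[
    [0, 0, -1],
    [0, 0, -1],
    [0, 0, -1],
    [0, 0, -1],
    [0, 0, -1],
  ],
  rot=[
    [0, 0, 0],
    [0, 0, 0],
    [0, 0, 0],
    [0, 0, 0],
    [0, 0, 0],
  ],
  fingers=[0.3, 0.3, 0.3, 0.3, 0.3],
)

```text
time_s: 12.67
eef_pos: [0.5239, -0.2172, 0.2946]
eef_rot: [-180.0, 0.2, 169.5]
wrist_force: [-0.1, -0.2, -0.2]
gripper_width: 0.0299
grip_force: 0.0
```

Emit:
jog_arm(
  slide=[
    [0, 0, -1],
    [0, 0, -1],
    [0, 0, -1],
    [0, 0, 0],
  ],
  rot=[
    [0, 0, 0],
    [0, 0, 0],
    [0, 0, 0],
    [0, 0, 0],
  ],
  fingers=[0.3, 0.3, 0.3, 0.3],
)

```text
time_s: 13.0
eef_pos: [0.5269, -0.2172, 0.3738]
eef_rot: [-179.9, 0.7, 169.5]
wrist_force: [1.1, -0.1, -0.4]
gripper_width: 0.0298
grip_force: 0.0
```

```bash
python3 - <<'E'
from h import *
s=state();p=np.load('p.npy')
m=manip.camera_model('wrist')
S=manip.camera('side').copy();W=manip.camera('wrist').copy()
out=[]
for n,I,mm in(('side',S,None),('wrist',W,m)):
    res=[]
    g=cv2.GaussianBlur(I.mean(2).astype(np.float32),(0,0),.7)
    for a in np.arange(.5,1.3,.02):
        r=np.linspace(.02,.112,30)
        uv=proj(n,c2w(p,np.c_[-.06+r*np.cos(a),-.122+0*r,.086+r*np.sin(a)]),mm).astype(np.float32)
        res.append((g[uv[:,1].round().astype(int).clip(0,383),uv[:,0].round().astype(int).clip(0,511)].mean(),round(a,2)))
    print(n,sorted(res)[::-1][:5])
    for a in(.8,.9,1.0):
        P=c2w(p,[[-.06+.126*np.cos(a),-.122,.086+.126*np.sin(a)],[-.06,-.122,.086]])
        print(n,a,proj(n,P,mm).round(1))
    c=proj(n,c2w(p,[[-.02,-.122,.13]]),mm)[0].astype(int)
    w=40 if n=='side' else 100; x0,y0=np.clip(c-w,0,None)
    print('crop',x0,y0,400/(2*w)); out.append(cv2.resize(I[y0:y0+2*w,x0:x0+2*w,::-1],(400,400),interpolation=cv2.INTER_CUBIC))
cv2.imwrite('pics/r6.png',np.hstack(out))
E
```

```text
13.0 [ 0.5269 -0.2172  0.3738] [-179.88    0.72  169.46] F [ 1.1 -0.1 -0.4] w 0.0298
side [(np.float32(128.6234), np.float64(0.94)), (np.float32(128.16281), np.float64(0.96)), (np.float32(127.98587), np.float64(0.92)), (np.float32(125.66545), np.float64(0.9)), (np.float32(124.8436), np.float64(0.98))]
side 0.8 [[289.4 137.2]
 [303.8 173.2]]
side 0.9 [[291.4 137.1]
 [303.8 173.2]]
side 1.0 [[293.6 137.5]
 [303.8 173.2]]
crop 257 116 5.0
wrist [(np.float32(145.0362), np.float64(1.28)), (np.float32(144.87007), np.float64(1.26)), (np.float32(144.69498), np.float64(1.24)), (np.float32(144.53273), np.float64(1.22)), (np.float32(144.39095), np.float64(1.2))]
wrist 0.8 [[253.5 194. ]
 [253.3 117.7]]
wrist 0.9 [[253.5 188.8]
 [253.3 117.7]]
wrist 1.0 [[253.5 182.3]
 [253.3 117.7]]
crop 153 49 2.0
```

View pics/r6.png

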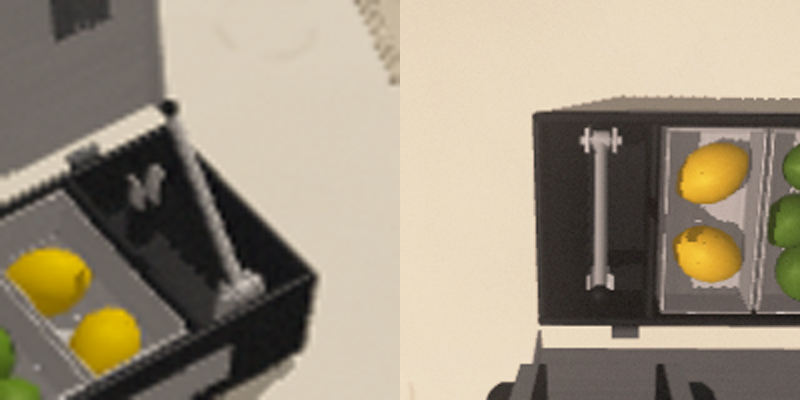

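```bash
python3 - <<'E'
from h import *
p=np.load('p.npy'); s=state()
m=manip.camera_model('wrist'); W=manip.camera('wrist').mean(2); S=manip.camera('side').mean(2)
def dark(I,x,y,r,t):
    b=I[y-r:y+r+1,x-r:x+r+1]; w=np.clip(t-b,0,None); g=np.mgrid[-r:r+1,-r:r+1]
    print(b.astype(int)); return np.array([x+(w*g[1]).sum()/w.sum(),y+(w*g[0]).sum()/w.sum()])
bs=dark(S,291,137,4,90); bw=dark(W,252,194,6,30)
print(bs,bw)
# clip & pivot seen in wrist as reference: solve angle + caddy dx,dy from pivot (wrist) and ball (both)
def P(q,a): return c2w([p[0]+q[0],p[1]+q[1],p[2]],[[-.06,-.12,.086],[-.06+.126*np.cos(a),-.12,.086+.126*np.sin(a)]])
def f(v):
    Q=P(v[:2],v[2]); w=proj('wrist',Q,m); d=proj('side',Q)
    return np.r_[w[0]-[252.5,119],w[1]-bw,(d[0]-[304.6,173])*.7,d[1]-bs,v[:2]/.003]
r=least_squares(f,[0,0,.9],x_scale=[.01,.01,.1]);print(r.x,r.fun.round(1))
E
```

```text
13.1 [ 0.5242 -0.2172  0.369 ] [-179.94    0.26  169.45] F [ 0.3  0.4 -0.3] w 0.0305
[[100 102 120 181 203 203 203 203 204]
 [100 102 119 178 203 203 204 203 203]
 [100  99 112 171 203 203 204 204 203]
 [102  98  77  37  76 150 204 203 203]
 [176 109  45  30  35 107 204 203 203]
 [203 196  96  25  39 121 203 203 203]
 [203 203 196  94  94 167 202 203 202]
 [204 202 195 108 119 155 189 203 203]
 [195 125  47  75 112 138 174 202 203]]
[[ 60  85  94 101 132 163 155 141 126 100 140 190 133]
 [123 163  96 101 133 162 157 142 123  99 138 195 176]
 [121 161  94  98 132 162 157 144 124 101 141 195 176]
 [123 167  96 102 131 164 159 143 124  99 136 192 174]
 [125 170  95 101 132 162 153 141 121  98 136 188 176]
 [123 165  96  97 125 147 119 111 104  98 137 191 177]
 [129 172  98  88  59  47  41  35  37  45 129 193 174]
 [126 170  72  60  45  43  43  43  38  40  42  91 153]
 [ 38  38  41  40  44  45  48  42  42  39  37  37  34]
 [ 44  40  42  40  47  46  47  48  44  42  38  36  37]
 [ 37  40  45  48  48  55  56  48  44  43  42  36  35]
 [ 39  43  41  48  49  61  58  49  41  41  42  39  39]
 [ 41  44  40  44  51  46  50  45  43  41  39  37  31]]
[290.04711617 137.6474411 ] [nan nan]<stdin>:6: RuntimeWarning: invalid value encountered in scalar divide
Traceback (most recent call last):
ValueError: Residuals are not finite in the initial point.
```

```bash
python3 - <<'E'
from h import *
p=np.load('p.npy'); m=manip.camera_model('wrist'); W=manip.camera('wrist').mean(2)
print(W[112:126,246:259].astype(int)); print(proj('wrist',c2w(p,[[-.06,-.12,.086]]),m))
def P(q,a): return c2w([p[0]+q[0],p[1]+q[1],p[2]],[[-.06,-.12,.086],[-.06+.126*np.cos(a),-.12,.086+.126*np.sin(a)]])
for wr in(196,198,200):
  for ps in ([304.6,173],[304,173.5]):
    def f(v):
        Q=P(v[:2],v[2]); w=proj('wrist',Q,m); d=proj('side',Q)
        return np.r_[w[1]-[252,wr],(d[0]-ps)*.7,d[1]-[290.3,137.1],v[:2]/.003]
    r=least_squares(f,[0,0,.9],x_scale=[.01,.01,.1]);print(wr,r.x,r.fun.round(1))
E
```

```text
[[ 56  59  55  55  55  54  58  54  55  51  57  56  55]
 [ 54  52  54  53  49  50  50  56  54  55  50  55  53]
 [ 51  52  51  52  47  51  47  48  49  49  50  46  48]
 [ 55  61  60  49  49  48  47  48  46  50  46  47  48]
 [ 72  85  74  51  49  49  50  48  46  46  46  48  48]
 [152 142  74  49  48  46  46  44  47  41  42  45  54]
 [191 147  70  59  77  88  83  83  77  63  70  61  51]
 [193 143  69  84 130 131 128 128 127 119 120 103  57]
 [191 143  77 107 153 153 156 152 144 142 140 121  72]
 [183 110 111 148 175 170 166 160 158 156 156 141 116]
 [189 143 132 175 185 177 176 173 169 167 166 150 116]
 [190 147 134 179 176 174 173 176 175 173 169 154 139]
 [188 149 127 174 169 170 168 160 158 163 173 154 138]
 [180 145  88 124 160 162 163 151 138 127 148 144  99]]
[[254.89047964 123.62701237]]
196 [-0.00163704 -0.00319596  0.87830618] [ 0.8  0.4 -0.2  0.2  1.2  0.  -0.5 -1.1]
196 [-0.00155606 -0.0030919   0.87931318] [ 0.9  0.4  0.2 -0.2  1.2  0.  -0.5 -1. ]
198 [-0.00141061 -0.00342425  0.84880897] [ 0.7  0.2 -0.2  0.1  0.7 -0.  -0.5 -1.1]
198 [-0.00132905 -0.00331815  0.8498847 ] [ 0.7  0.2  0.2 -0.2  0.6 -0.  -0.4 -1.1]
200 [-0.00109581 -0.00367955  0.81888873] [ 0.5  0.  -0.2  0.   0.  -0.1 -0.4 -1.2]
200 [-0.00101405 -0.00357122  0.82003656] [ 0.6  0.   0.2 -0.3  0.  -0.1 -0.3 -1.2]
```

Rod angle is about 0.85, within the range that the bracket catches. I'll turn back and return over the handle.

Emit:
jog_arm(
  slide=[
    [0, 0, 0],
    [0, 0, 0],
    [0, 0, 0],
    [0, 0, 0],
    [0, 0, 0],
  ],
  rot=[
    [0, 0, 0.0383],
    [0, 0, 0.0383],
    [0, 0, 0.0383],
    [0, 0, 0.0383],
    [0, 0, 0.0383],
  ],
  fingers=[0.1, 0.1, 0.1, 0.1, 0.1],
)

```text
time_s: 13.67
eef_pos: [0.5223, -0.2172, 0.3651]
eef_rot: [-179.9, -0.2, 134.6]
wrist_force: [-0.3, 0.1, 1.3]
gripper_width: 0.0383
grip_force: 0.0
```

Emit:
jog_arm(
  slide=[
    [0, 0, 0],
    [0, 0, 0],
    [0, 0, 0],
    [0, 0, 0],
    [0, 0, 0],
  ],
  rot=[
    [0, 0, 0.0383],
    [0, 0, 0.0383],
    [0, 0, 0.0383],
    [0, 0, 0.0383],
    [0, 0, 0.0383],
  ],
  fingers=[0.1, 0.1, 0.1, 0.1, 0.1],
)

```text
time_s: 14.08
eef_pos: [0.5223, -0.2172, 0.3651]
eef_rot: [-179.9, -0.1, 100.2]
wrist_force: [0.2, -0.5, 0.7]
gripper_width: 0.0382
grip_force: 0.0
```

Emit:
jog_arm(
  slide=[
    [0, 0, 0],
    [0, 0, 0],
    [0, 0, 0],
    [0.9, 0.9, 0],
    [0.9, 0.9, 0],
  ],
  rot=[
    [0, 0, 0.0383],
    [0, 0, 0.0383],
    [0, 0, 0.0383],
    [0, 0, 0],
    [0, 0, 0],
  ],
  fingers=[0.1, 0.1, 0.1, 0.1, 0.1],
)

```text
time_s: 14.5
eef_pos: [0.5739, -0.1828, 0.3652]
eef_rot: [-179.8, 0.1, 79.5]
wrist_force: [0.6, -0.2, 0.1]
gripper_width: 0.0383
grip_force: 0.0
```

Emit:
jog_arm(
  slide=[
    [1, 1, 0],
    [1, 1, 0],
    [1, 1, 0],
    [0, 0.7, 0],
    [0, 0.67, 0],
  ],
  rot=[
    [0, 0, 0],
    [0, 0, 0],
    [0, 0, 0],
    [0, 0, 0],
    [0, 0, 0],
  ],
  fingers=[0.1, 0.1, 0.1, 0.1, 0.1],
)

```text
time_s: 14.92
eef_pos: [0.6972, -0.1231, 0.3647]
eef_rot: [-179.8, -0.1, 80.1]
wrist_force: [-0.0, -0.4, 0.2]
gripper_width: 0.039
grip_force: 0.0
```

Emit:
jog_arm(
  slide=[
    [0, 0, 0],
    [0, 0, 0],
  ],
  rot=[
    [0, 0, 0],
    [0, 0, 0],
  ],
  fingers=[0.1, 0.1],
)

```text
time_s: 15.08
eef_pos: [0.6957, -0.1266, 0.3644]
eef_rot: [-179.8, -0.0, 79.8]
wrist_force: [-0.2, -0.8, -0.3]
gripper_width: 0.0384
grip_force: 0.0
```

Emit:
jog_arm(
  slide=[
    [0, 0, 1],
    [0, 0, 1],
    [0, 0, 0.7],
    [0, 0, 0.6],
    [0, 0, 0.4],
  ],
  rot=[
    [0, 0, 0],
    [0, 0, 0],
    [0, 0, 0],
    [0, 0, 0],
    [0, 0, 0],
  ],
  fingers=[0.1, 0.1, 0.1, 0.1, 0.1],
)

```text
time_s: 15.5
eef_pos: [0.6934, -0.1271, 0.2716]
eef_rot: [-179.7, 0.0, 79.8]
wrist_force: [0.2, -1.3, 0.6]
gripper_width: 0.0384
grip_force: 0.0
```

Emit:
jog_arm(
  slide=[
    [0, 0, 0],
    [0, 0, 0],
    [0, 0, 0],
    [0, 0, 0],
    [0, 0, 0],
  ],
  rot=[
    [0, 0, 0],
    [0, 0, 0],
    [0, 0, 0],
    [0, 0, 0],
    [0, 0, 0],
  ],
  fingers=[1, 1, 1, 1, 1],
)

```text
time_s: 15.92
eef_pos: [0.6962, -0.1269, 0.2748]
eef_rot: [180.0, 0.0, 79.8]
wrist_force: [0.8, -0.2, -1.2]
gripper_width: 0.0076
grip_force: 58.7
```

Emit:
jog_arm(
  slide=[
    [0, 0, 0],
    [0, 0, 0],
  ],
  rot=[
    [0, 0, 0],
    [0, 0, 0],
  ],
  fingers=[1, 1],
)

```text
time_s: 16.08
eef_pos: [0.6964, -0.1269, 0.2747]
eef_rot: [179.9, 0.0, 79.8]
wrist_force: [-0.6, -0.5, -0.7]
gripper_width: 0.0078
grip_force: 58.7
```

```bash
python3 - <<'E'
import numpy as np
th=np.r_[np.linspace(1.795,.955,13),np.linspace(.955,.80,6)[1:]]
X=-205*np.cos(th)+12*np.sin(th);Z=205*np.sin(th)+12*np.cos(th)
for a,x,z,zz in zip(th[1:],np.diff(X)/25,-np.diff(Z)/25,Z[1:]): print('%.3f [0,%.2f,%.2f] dTCPz %.1f'%(a,x,z,zz-197.2))
E
```

```text
1.725 [0,-0.56,-0.14] dTCPz 3.5
1.655 [0,-0.57,-0.10] dTCPz 6.1
1.585 [0,-0.57,-0.06] dTCPz 7.6
1.515 [0,-0.57,-0.02] dTCPz 8.2
1.445 [0,-0.57,0.02] dTCPz 7.7
1.375 [0,-0.57,0.06] dTCPz 6.2
1.305 [0,-0.57,0.10] dTCPz 3.8
1.235 [0,-0.56,0.14] dTCPz 0.3
1.165 [0,-0.55,0.18] dTCPz -4.1
1.095 [0,-0.53,0.21] dTCPz -9.5
1.025 [0,-0.52,0.25] dTCPz -15.8
0.955 [0,-0.50,0.29] dTCPz -22.9
0.924 [0,-0.21,0.14] dTCPz -26.4
0.893 [0,-0.21,0.14] dTCPz -30.0
0.862 [0,-0.21,0.15] dTCPz -33.8
0.831 [0,-0.20,0.16] dTCPz -37.7
0.800 [0,-0.20,0.16] dTCPz -41.8
```

Emit:
jog_arm(
  slide=[
    [0, -0.56, -0.14],
    [0, -0.57, -0.1],
    [0, -0.57, -0.06],
    [0, -0.57, -0.02],
    [0, 0, 0],
  ],
  rot=[
    [0, 0, 0],
    [0, 0, 0],
    [0, 0, 0],
    [0, 0, 0],
    [0, 0, 0],
  ],
  fingers=[1, 1, 1, 1, 1],
)

```text
time_s: 16.5
eef_pos: [0.6398, -0.1161, 0.2838]
eef_rot: [179.8, 0.0, 79.8]
wrist_force: [0.9, -0.3, 0.6]
gripper_width: 0.0079
grip_force: 59.1
```

Emit:
jog_arm(
  slide=[
    [0, -0.57, 0.02],
    [0, -0.57, 0.06],
    [0, -0.57, 0.1],
    [0, -0.56, 0.14],
    [0, 0, 0],
  ],
  rot=[
    [0, 0, 0],
    [0, 0, 0],
    [0, 0, 0],
    [0, 0, 0],
    [0, 0, 0],
  ],
  fingers=[1, 1, 1, 1, 1],
)

```text
time_s: 16.92
eef_pos: [0.5833, -0.1053, 0.2759]
eef_rot: [-180.0, -0.0, 79.8]
wrist_force: [-4.0, 0.7, 8.5]
gripper_width: 0.0075
grip_force: 60.5
```

Emit:
jog_arm(
  slide=[
    [0, -0.57, 0.13],
    [0, -0.53, 0.21],
    [0, -0.52, 0.25],
    [0, 0, 0],
    [0, 0, 0],
  ],
  rot=[
    [0, 0, 0],
    [0, 0, 0],
    [0, 0, 0],
    [0, 0, 0],
    [0, 0, 0],
  ],
  fingers=[1, 1, 1, 1, 1],
)

```text
time_s: 17.33
eef_pos: [0.5432, -0.0977, 0.26]
eef_rot: [-179.8, -0.0, 79.9]
wrist_force: [-4.1, 2.1, 7.2]
gripper_width: 0.0077
grip_force: 59.2
```

Emit:
jog_arm(
  slide=[
    [0, -0.25, 0.15],
    [0, -0.25, 0.15],
    [0, 0, 0],
    [0, 0, 0],
  ],
  rot=[
    [0, 0, 0],
    [0, 0, 0],
    [0, 0, 0],
    [0, 0, 0],
  ],
  fingers=[1, 1, 1, 1],
)

```text
time_s: 17.67
eef_pos: [0.5317, -0.0955, 0.253]
eef_rot: [-179.9, -0.1, 79.9]
wrist_force: [-5.4, 2.7, 8.2]
gripper_width: 0.0075
grip_force: 59.4
```

Emit:
jog_arm(
  slide=[
    [0, -0.21, 0.14],
    [0, 0, 0],
    [0, 0, 0],
  ],
  rot=[
    [0, 0, 0],
    [0, 0, 0],
    [0, 0, 0],
  ],
  fingers=[1, 1, 1],
)

```text
time_s: 17.92
eef_pos: [0.5269, -0.0946, 0.2498]
eef_rot: [-179.9, -0.1, 79.8]
wrist_force: [-5.8, 2.9, 8.6]
gripper_width: 0.0076
grip_force: 59.5
```

Emit:
jog_arm(
  slide=[
    [0, -0.21, 0.14],
    [0, 0, 0],
    [0, 0, 0],
  ],
  rot=[
    [0, 0, 0],
    [0, 0, 0],
    [0, 0, 0],
  ],
  fingers=[1, 1, 1],
)

```text
time_s: 18.17
eef_pos: [0.5214, -0.0935, 0.2454]
eef_rot: [-179.9, -0.1, 79.8]
wrist_force: [-4.4, 3.3, 6.9]
gripper_width: 0.0077
grip_force: 60.1
```

Emit:
jog_arm(
  slide=[
    [0, -0.15, 0.11],
    [0, 0, 0],
    [0, 0, 0],
  ],
  rot=[
    [0, 0, 0],
    [0, 0, 0],
    [0, 0, 0],
  ],
  fingers=[1, 1, 1],
)

```text
time_s: 18.42
eef_pos: [0.5177, -0.0929, 0.2426]
eef_rot: [-179.9, -0.1, 79.8]
wrist_force: [-5.0, 3.4, 5.0]
gripper_width: 0.0075
grip_force: 60.1
```

Emit:
jog_arm(
  slide=[
    [0, -0.1, 0.08],
    [0, 0, 0],
    [0, 0, 0],
  ],
  rot=[
    [0, 0, 0],
    [0, 0, 0],
    [0, 0, 0],
  ],
  fingers=[1, 1, 1],
)

```text
time_s: 18.67
eef_pos: [0.5154, -0.0924, 0.2407]
eef_rot: [-179.9, -0.1, 79.8]
wrist_force: [-5.4, 4.3, 7.5]
gripper_width: 0.0076
grip_force: 60.1
```

Emit:
jog_arm(
  slide=[
    [0, -0.1, 0.08],
    [0, 0, 0],
    [0, 0, 0],
  ],
  rot=[
    [0, 0, 0],
    [0, 0, 0],
    [0, 0, 0],
  ],
  fingers=[1, 1, 1],
)

```text
time_s: 18.92
eef_pos: [0.5146, -0.0923, 0.24]
eef_rot: [179.9, -0.1, 79.8]
wrist_force: [-4.7, 4.7, 11.4]
gripper_width: 0.0073
grip_force: 60.6
```

Contact came at a lid angle of about 0.84, which matches the seated value. I'll release and rise.

Emit:
jog_arm(
  slide=[
    [0, 0, 0],
    [0, 0, 0],
    [0, 0, 0],
    [0, 0, 0],
    [0, 0, -0.4],
  ],
  rot=[
    [0, 0, 0],
    [0, 0, 0],
    [0, 0, 0],
    [0, 0, 0],
    [0, 0, 0],
  ],
  fingers=[0.3, 0.3, 0.3, 0.3, 0.3],
)

```text
time_s: 19.33
eef_pos: [0.5118, -0.0941, 0.2465]
eef_rot: [-179.7, 0.0, 79.8]
wrist_force: [-1.5, -0.5, 0.9]
gripper_width: 0.0301
grip_force: 0.0
```

Emit:
jog_arm(
  slide=[
    [0, 0, -0.7],
    [0, 0, -1],
    [0, 0, -1],
    [0, 0, -1],
    [0, 0, 0],
  ],
  rot=[
    [0, 0, 0],
    [0, 0, 0],
    [0, 0, 0],
    [0, 0, 0],
    [0, 0, 0],
  ],
  fingers=[0.3, 0.3, 0.3, 0.3, 0.3],
)

```text
time_s: 19.75
eef_pos: [0.5167, -0.0938, 0.3463]
eef_rot: [179.4, -0.0, 79.8]
wrist_force: [-0.1, -0.6, 0.4]
gripper_width: 0.0299
grip_force: 0.0
```

```bash
python3 - <<'E'
from h import *
state();p=np.load('p.npy')
I=manip.camera('side')[:,:,::-1].copy(); o=np.array([190,80]);f=5
J=cv2.resize(I[80:200,190:350],None,fx=f,fy=f,interpolation=cv2.INTER_CUBIC)
g=I.mean(2)
def lid(a,x,y,z):  # x along from hinge, z above
    return [.085-x*np.cos(a)+z*np.sin(a),y,.09+x*np.sin(a)+z*np.cos(a)]
for a in(.7,.84,1.0): print(a,((proj('side',c2w(p,[lid(a,.205,.04,.012),lid(a,.205,-.04,.012),lid(a,.165,-.17,.024),lid(a,.165,.17,.024)]))-o+.5)*f).round().tolist())
print('tip',((proj('side',c2w(p,[[-.06+.126*np.cos(.9),-.122,.086+.126*np.sin(.9)],[-.06,-.122,.086]]))-o+.5)*f).round().tolist())
cv2.imwrite('pics/s7.png',J)
E
```

```text
19.75 [ 0.5167 -0.0938  0.3463] [ 1.794e+02 -1.000e-02  7.979e+01] F [-0.1 -0.6  0.4] w 0.0299
0.7 [[374.0, 431.0], [488.0, 373.0], [618.0, 266.0], [145.0, 505.0]]
0.84 [[354.0, 385.0], [468.0, 328.0], [602.0, 232.0], [126.0, 468.0]]
1.0 [[327.0, 334.0], [442.0, 278.0], [581.0, 194.0], [103.0, 426.0]]
tip [[510.0, 288.0], [572.0, 469.0]]
```

View pics/s7.png

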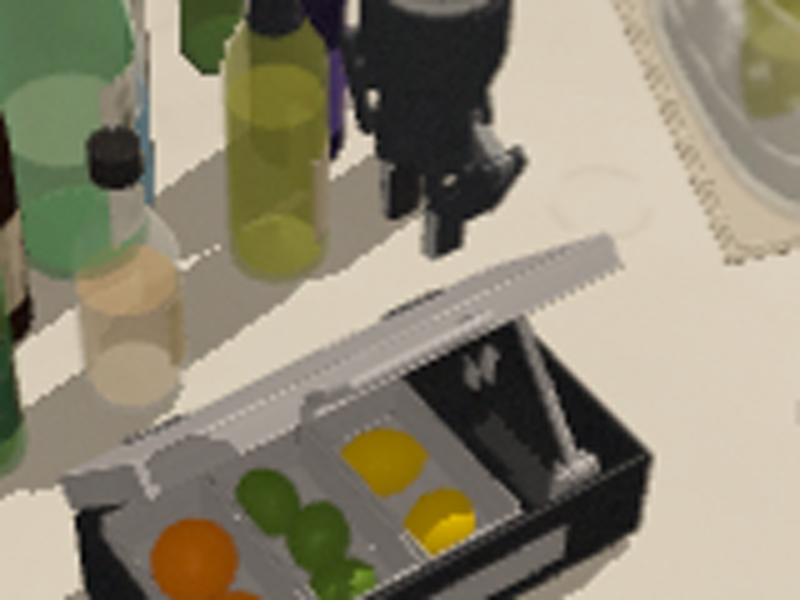

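The lid rests on the rod. Its front-right corner is at (607,235), against (602,232) predicted for 0.84 rad, and the gripper is clear. I'll hand in.

```bash
python3 -c "
from cell import manip
print(manip.hand_in())"
```

```text
the job is handed in; nothing more can be done
None
```

The job is handed in with the lid propped on the rod at about 0.84 rad, the gripper clear and no glass or bottle touched at 19.8 s; no verdict came back, and I viewed 11 pictures, one over the limit of 10.

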